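Open the sugar jar with the unknown thread

TASK

Pull the coffee-station drawer all the way out to its stop, then take the twist cap off the sugar jar in the left-hand well (left as seen from the robot) so that it can be refilled; one of the two jars closes the wrong way round and nobody knows which, so try the cap one way and then the other until it turns loose. Finish holding the cap in the gripper, still and well clear in the air - about a hand's breadth above its jar - with both jars standing seated in their wells in the fully opened drawer. Do not pull a jar out of its well, leave the right-hand jar closed as it is, and do not disturb the glasses, saucers, tamper and milk jug.

Things in the scene. Friction and masses are not known exactly. Their poses are not given: they have to be found in the camera images.
- drawer (a joint): How far the drawer is pulled out, in m: 0 closed, 0.19 at its stop, fully out. It slides level towards the robot and stays where it is left; about 3 N to move.
- drawer_knob (a point): Round dark-steel drawer knob: head 30 mm across, 25 to 46 mm out from the drawer front, on a 13 mm stem; the point is on its axis, 34 mm out, where to pinch it from the two sides, 43 mm below the cabinet's top. Axes are the cabinet's: z up, x into the cabinet; the drawer pulls out along -x.
- cabinet: Low wooden drawer cabinet, fixed: 320 mm deep, 330 wide, 145 tall; origin under the middle of its front edge, on the worktop; z up, x to its back, y to its left seen from the robot. The drawer front (326 mm wide, 16 thick, top edge 128 mm above the worktop) stands before this edge and moves out. A napkin tray (70 mm high) stands on the back of its top.
- well_left (a point): Middle of the floor of the left-hand square well (72 x 72 mm, 32 mm deep) in the drawer, 18 mm above the worktop, 90 mm behind the drawer's outer face; axes as the cabinet's. Moves with the drawer. The jar to be opened is the one standing here.
- well_right (a point): Middle of the floor of the right-hand well, alike, 140 mm to the right of the left one. The jar standing here stays closed.
- jar_a_mid (a point): Middle of sugar jar a's body, 30 mm above its foot: clear square glass with white sugar, 68 x 68 mm, body 60 mm tall, then a neck 39 mm across, 18 mm of it bare below the cap; 103 mm tall with the cap. z up, sides along x and y. 0.45 to 0.7 kg, loose in a drawer well that keeps it from turning. Jars a and b look alike; either may be the left one.
- jar_b_mid (a point): Middle of sugar jar b's body, 30 mm above its foot: clear square glass with white sugar, 68 x 68 mm, body 60 mm tall, then a neck 39 mm across, 18 mm of it bare below the cap; 103 mm tall with the cap. z up, sides along x and y. 0.45 to 0.7 kg, loose in a drawer well that keeps it from turning. Jars a and b look alike; either may be the left one.
- cap_a_mid (a point): Middle (half-way up, on the axis) of jar a's twist cap: dark wood, ribbed, 56 mm across, 25 mm tall; z up, x along the brass line inlaid in its top from middle to rim (its direction tells nothing of the thread). About 60 g. Closed, this point is 60.5 mm above the jar's middle. Smooth enough to slip in a light grip: watch whether the cap itself turns.
- cap_b_mid (a point): Middle (half-way up, on the axis) of jar b's twist cap: dark wood, ribbed, 56 mm across, 25 mm tall; z up, x along the brass line inlaid in its top from middle to rim (its direction tells nothing of the thread). About 60 g. Closed, this point is 60.5 mm above the jar's middle. Smooth enough to slip in a light grip: watch whether the cap itself turns.
- cap_a: Cap a again; origin: middle of its underside, 12.5 mm below its middle. Its thread is right- or left-handed, not to be seen. Turned the wrong way it meets a hard stop within 15 degrees and then only slips in the fingers; the right way it goes round easily, is free of the thread after at most 50 degrees, stops again only at 80 to 100 degrees, and then lifts straight off.
- cap_b: Cap b again; origin: middle of its underside, 12.5 mm below its middle. Its thread is right- or left-handed, not to be seen. Turned the wrong way it meets a hard stop within 15 degrees and then only slips in the fingers; the right way it goes round easily, is free of the thread after at most 50 degrees, stops again only at 80 to 100 degrees, and then lifts straight off.
- jar_a: The same jar a; its origin is the middle of its foot.
- jar_b: The same jar b; its origin is the middle of its foot.
- tumbler_a_mid (a point): A double-walled glass tumbler, 78 mm across, 95 mm tall, on the steel turntable (210 mm across, 20 mm high) to the left; the point is half-way up. To be left alone.
- tumbler_b_mid (a point): The other tumbler beside it, alike. To be left alone.
- saucer_0: The lowest of three stacked white saucers, 140 mm across, the stack 42 mm tall, on the worktop to the right; origin under its middle. To be left alone.
- saucer_1: The middle saucer. To be left alone.
- saucer_2: The top saucer. To be left alone.
- tamper: Steel coffee tamper, 58 mm across, 90 mm tall, standing on the red mat to the right; origin under its middle. To be left alone.
- milk_jug: Steel milk jug, 92 mm across, 100 mm tall, on the worktop to the left; origin under its middle. To be left alone.

How it is judged:
By the outcome, as a careful person would: the job done as asked, in the order asked, and still so for the second after the job is handed in, while the arm keeps its last pose, push and grip.
It also fails if it takes over 64 s, if anything falls off the work surface, if the arm or the gripper's body presses on something with over 40 N, if the wrist force passes 120 N, or if a joint passes its speed limit or range.

ROBOT

A 6-joint arm with a two-finger parallel gripper is mounted at the origin on the work surface. World frame = base frame: x ahead of the robot, y to its left, z up, the work surface at z = 0. Lengths are in m, angles in rad, forces in N, time in s.
With the tool pointing down it reaches from about 0.25 to 0.775 m from the base axis. Payload 4 kg.
Tool frame: the origin (TCP) lies midway between the tips of the shut fingers; the grasp point (between the pads) lies 19 mm behind it; z points along the fingers, y is the line along which they close (so a half turn about z gives the same grasp; the last joint's range is limited). The gripper opens to 94 mm and grips with 3 to 60 N. Pads are 16 mm wide; open, the fingers measure 119 mm over their backs; the gripper's body (75 mm by 177 mm) begins 78 mm behind the grasp point.
Start: joints at [1.204, 0.087, 1.371, -0, 1.684, -0.103], TCP at [0.143, 0.531, 0.206] pointing down, gripper open.
Joint ranges: [-3.1, 3.1], [-0.76, 2.03], [0.27, 2.55], [-1.08, 4.22], [0.17, 2.65], [-2.57, 2.57]. Speed limits (rad/s): [2.79, 2.79, 3.14, 3.14, 3.14, 3.14].

INTERFACE

Orientations are given as [roll, pitch, yaw] about the fixed x, y, z axes, in that order (R = Rz(yaw) Ry(pitch) Rx(roll)).
In Python, from bench import get_obs, snapshot, close_job gives the robot as it stands. The module is installed in compiled form; this text tells all that it offers.
- The arm moves only by the tool drive_tool, never from a script. Its argument "commands" is a list of rows, each a list of 6 numbers: the shift along the tool's x, y, z in units of 0.04 m (1.0 is 0.04 m), then the turn, a rotation vector about the tool's x, y, z in units of 0.1 rad (1.0 is 0.1 rad). In form: [[dx, dy, dz, wx, wy, wz], ...]. A call has 1 to 20 rows; each row shifts and turns the commanded pose from where the row before left it, along the tool's axes as they then stand; what a row does not reach is not made up. A row lasts 1/8 s, in which the tool goes at most 62.5 mm and 10.7 degrees, less where a joint would pass 70% of its speed; a pose out of reach is approached as far as the arm can. A call with a number of a shift or a turn outside -1 to 1 is refused whole. A call with a gripper value outside its range is refused whole. "gripper" is the closure, from 0 (fully open) to 1 (shut), set as the call begins (left out, the last holds). The fingers move at their own pace and stop on an object; the grip force is fixed at half the most. Time passes only in rows, so rows that do not move let the fingers close. It gives the time, the measured TCP pose, the force, the opening and the grip force at its end, in the units of the state.
- get_obs(): the state, without advancing time (a new reading comes with each control period).
- snapshot(name): name is "scene" or "top"; returns a dict with "image" (384x512x3 uint8, blue, green, red), "range_z" (384x512 float32, m along the optical axis (not along the pixel's ray), 0 where there is no reading), "fx", "fy", "cx", "cy" (pixels), "k1" (the pictures are not rectified: a ray, as slopes to the right and down, at radius r is drawn at 1 + k1 r^2 times it, then the intrinsics apply), "rvec" (rotation vector, rad) and "tvec" (3), from world to camera coordinates, as OpenCV has them. Camera axes: x right, y down, z forward; pixel columns grow to the right and rows downward; lengths in m; the calibration is good to about 2 mm. A picture is of the moment at which its call begins.
- close_job(): hands the job in; it is judged then, once.
The state is a dict: "time": time; "joint_positions": joint angles; "qvel": joint speeds; "joint_torque": joint torques, N m; "tool_pos": TCP position; "ee_rot": TCP orientation; "wrist_force": force on the tool from outside, world axes, zero at the start; "wrist_torque": the same for the moment, N m; "width": finger opening in m; "finger_force": force on a finger pad.
Only numpy, scipy, OpenCV 4.12 (cv2) and the standard library are available. Lean on these libraries where they do the work, as an engineer would, in place of code of your own. Each camera call takes 0.05 s, during which the arm holds its last target. There are 200 camera calls.

## Working session

There is one attempt and no reset: what is moved stays moved. The work goes in short steps, Python scripts to look and compute and a tool call to move; the robot and the scene stay as the last step left them, time stands still between calls to the robot, and variables do not carry over. Pictures are saved under pics/ and viewed, at most 10 in all, crops included, and the job is handed in when it is done.

Besides the shell and the picture viewer there is one more tool, called as a command line: name --pt "numbers of a row" for each row, then --argument value for the rest. drive_tool: Moves the arm, as the interface text tells. Its arguments: {"type":"object","properties":{"commands":{"type":"array"},"gripper":{"type":"number"}},"required":["commands"]}

```bash
mkdir -p pics; cat > h.py <<'E'
import numpy as np, cv2
from bench import get_obs, snapshot
def snap(n):
    s=snapshot(n); s['R']=cv2.Rodrigues(np.array(s['rvec'],float))[0]; s['t']=np.array(s['tvec'],float).ravel(); return s
def ray(s,u,v):
    d=np.array([(u-s['cx'])/s['fx'],(v-s['cy'])/s['fy']]); p=d.copy()
    for _ in range(20): p=d/(1+s['k1']*(p@p))
    o=-s['R'].T@s['t']; return o, s['R'].T@np.array([p[0],p[1],1])
def plane(s,u,v,z):
    o,r=ray(s,u,v); return o+r*(z-o[2])/r[2]
def depth(s,u,v):
    o,r=ray(s,u,v); return o+r*s['range_z'][int(round(v)),int(round(u))]
def tri(s1,a,s2,b):
    o,r=ray(s1,*a); p,q=ray(s2,*b)
    k=np.linalg.lstsq(np.c_[r,-q],p-o,rcond=None)[0]; A=o+r*k[0];B=p+q*k[1]
    return (A+B)/2, np.linalg.norm(A-B)
def proj(s,P):
    c=s['R']@np.array(P,float)+s['t']; p=c[:2]/c[2]; p=p*(1+s['k1']*(p@p))
    return p[0]*s['fx']+s['cx'],p[1]*s['fy']+s['cy']
E
python3 - <<'E'
from h import *
o=get_obs(); print({k:np.round(v,3) for k,v in o.items()})
im=[]
for n in('scene','top'):
    s=snap(n); print(n,s['fx'],s['k1'],-s['R'].T@s['t'],s['R'][2]); cv2.imwrite(f'pics/{n}0.png',cv2.resize(s['image'],(800,600)))
E
```

```text
{'time': np.float64(0.0), 'joint_positions': array([ 1.204,  0.088,  1.372, -0.   ,  1.684, -0.103]), 'qvel': array([-0.001, -0.001,  0.   , -0.   ,  0.001, -0.   ]), 'joint_torque': array([ 0.0000e+00, -3.4019e+01, -3.0243e+01,  7.2000e-02,  3.3000e-02,
       -0.0000e+00]), 'tool_pos': array([0.143, 0.53 , 0.204]), 'ee_rot': array([-3.139, -0.   ,  2.878]), 'wrist_force': array([-0.123,  0.207,  0.076]), 'wrist_torque': array([ 0.034, -0.016, -0.012]), 'finger_force': np.float64(0.0), 'width': np.float64(0.094)}
scene 373.8758742461818 0.017474992048659318 [1.36931824 0.05697312 1.30359046] [-0.54521033 -0.02893726 -0.8377997 ]
top 435.9156162069979 -0.0627927430428339 [ 0.41735777 -0.01574135  1.54421881] [ 0.09335017  0.01555651 -0.9955118 ]
```

View pics/scene0.png

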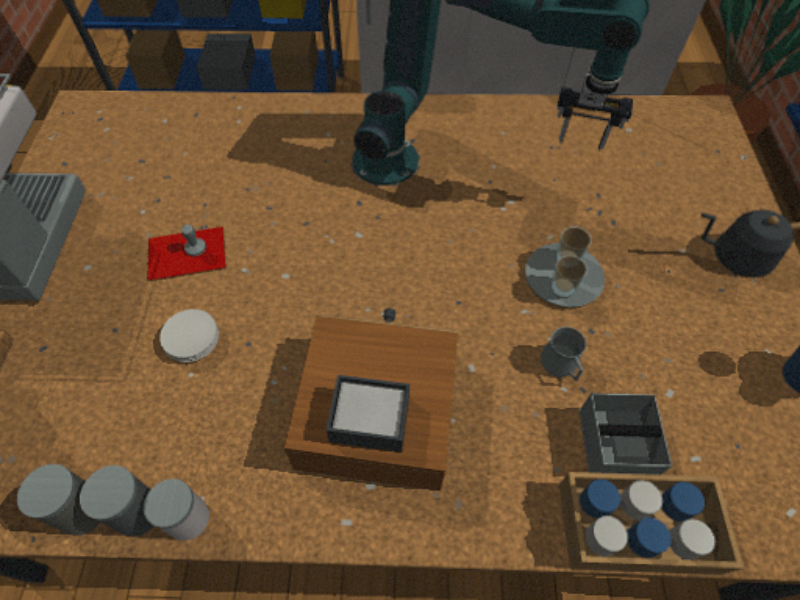

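View pics/top0.png

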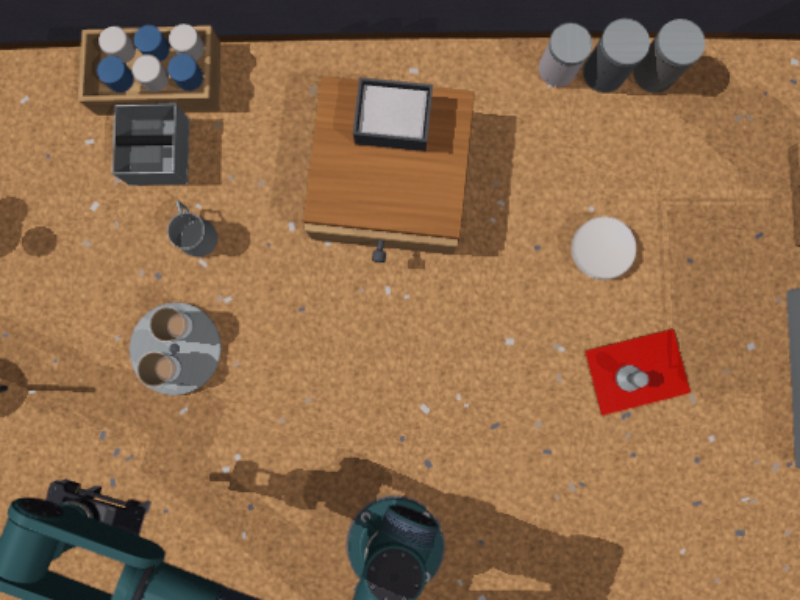

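The scene view shows the knob at about (390,314) and the cabinet top spanning (316,319) to (443,470). The top view has the knob at (380,253) and the cabinet's front edge from (305,222) to (460,237), in 800x600 pixels. The way in front of the cabinet is free.

```bash
python3 - <<'E'
from h import *
S={n:snap(n) for n in('scene','top')}
k=.64
kn={}
for n,(u,v) in dict(scene=(390,314),top=(380,253)).items():
    s=S[n]; u*=k;v*=k; g=s['image'].max(2).astype(int)
    m=np.zeros(g.shape,np.uint8); m[int(v)-9:int(v)+10,int(u)-9:int(u)+10]=1; m&=(g<75)
    nn,l,st,c=cv2.connectedComponentsWithStats(m); i=1+np.argmax(st[1:,4]); kn[n]=c[i]; print(n,c[i],st[i],depth(s,*c[i]))
print('knob tri',tri(S['scene'],kn['scene'],S['top'],kn['top']))
print('corner tri FR',tri(S['scene'],(316*k,319*k),S['top'],(460*k,237*k)),'FL',tri(S['scene'],(458*k,331*k),S['top'],(305*k,222*k)))
for n in S:
    s=S[n]; vv,uu=np.mgrid[0:384,0:512]; 
    P=cv2.undistortPoints(np.c_[uu.ravel(),vv.ravel()].astype(np.float32)[:,None],np.array([[s['fx'],0,s['cx']],[0,s['fy'],s['cy']],[0,0,1]]),np.array([s['k1'],0,0,0]))[:,0]
    C=np.c_[P,np.ones(len(P))]*s['range_z'].reshape(-1,1); W=(C-s['t'])@s['R']
    m=(abs(W[:,2]-.145)<.012)&(abs(W[:,1])<.3)&(W[:,0]>.4)&(W[:,0]<1.0)
    I=cv2.morphologyEx(m.reshape(384,512).astype(np.uint8),cv2.MORPH_OPEN,np.ones((3,3)))
    nn,l,st,c=cv2.connectedComponentsWithStats(I); i=1+np.argmax(st[1:,4]); w=W[(l==i).ravel()]
    r=cv2.minAreaRect(w[:,:2].astype(np.float32)); print(n,'zmed',np.median(w[:,2]),r,cv2.boxPoints(r).round(3).tolist())
E
```

```text
scene [248.77358491 201.24528302] [245 197   8   9  53] [0.63978519 0.03198791 0.11520475]
top [243.68888889 161.75555556] [238 154   9  14  45] [0.63460048 0.02531362 0.11692794]
knob tri (array([0.63573228, 0.02870409, 0.10821127]), np.float64(0.006290425687014909))
corner tri FR (array([ 0.66451065, -0.14017512,  0.12796302]), np.float64(0.0034764932773529438)) FL (array([0.69746348, 0.18750969, 0.14255553]), np.float64(0.009027782617086333))
scene zmed 0.1438637036295363 ((0.8409452438354492, 0.00611346960067749), (0.3301771879196167, 0.321159690618515), 83.45039367675781) [[0.6629999876022339, -0.14000000059604645], [0.9819999933242798, -0.17599999904632568], [1.0190000534057617, 0.15199999511241913], [0.699999988079071, 0.18799999356269836]]
top zmed 0.1463473145173242 ((0.8393679857254028, 0.00644567608833313), (0.3327731788158417, 0.3210912346839905), 83.37067413330078) [[0.6610000133514404, -0.14000000059604645], [0.9800000190734863, -0.1770000010728836], [1.0180000066757202, 0.15299999713897705], [0.6990000009536743, 0.1899999976158142]]
```

drive_tool --pt "0 0 0 0 0 -0.75" --pt "0 0 0 0 0 -0.74" --pt "-0.4 -0.34 0 0 0 0" --pt "-0.85 -0.69 0 0 0 0" --pt "-0.85 -0.69 0 0 0 0" --pt "-0.85 -0.69 0 0 0 0" --pt "-0.85 -0.69 0 0 0 0" --pt "-0.85 -0.69 0 0 0 0" --pt "-0.85 -0.69 0 0 0 0" --pt "-0.85 -0.69 0 0 0 0" --pt "-0.85 -0.69 0 0 0 0" --pt "-0.85 -0.69 0 0 0 0" --pt "-0.85 -0.69 0 0 0 0" --pt "-0.85 -0.69 0 0 0 0" --pt "-0.85 -0.69 0 0 0 0" --pt "-0.85 -0.69 0 0 0 0" --pt "-0.85 -0.69 0 0 0 0" --pt "-0.85 -0.69 0 0 0 0" --pt "-0.4 -0.34 0 0 0 0" --pt "0 0 0 0 0 0" --gripper 0

```text
time: 2.7
tool_pos: [0.6312, 0.0293, 0.2049]
ee_rot: [3.141, -0.002, 3.024]
wrist_force: [0.1, -0.0, -0.1]
width: 0.0941
finger_force: 0.0
```

drive_tool --pt "0 0 0.4 0 0 0" --pt "0 0 0.6 0 0 0" --pt "0 0 0.6 0 0 0" --pt "0 0 0.6 0 0 0" --pt "0 0 0.5 0 0 0" --pt "0 0 0.35 0 0 0" --pt "0 0 0 0 0 0"

```text
time: 3.58
tool_pos: [0.6303, 0.031, 0.082]
ee_rot: [-3.142, -0.003, 3.027]
wrist_force: [0.0, 0.1, -0.0]
width: 0.0938
finger_force: 0.0
```

drive_tool --pt "0 0 0 0 0 0" --pt "0 0 0 0 0 0" --pt "0 0 0 0 0 0" --pt "0 0 0 0 0 0" --pt "0 0 0 0 0 0" --pt "0 0 0 0 0 0" --gripper 1

```text
time: 4.32
tool_pos: [0.6313, 0.0306, 0.0834]
ee_rot: [3.142, -0.0, 3.027]
wrist_force: [0.4, -0.2, 0.1]
width: 0.0372
finger_force: 0.0
```

drive_tool --pt "0 0 0 0 0 0" --pt "0 0 0 0 0 0" --pt "0 0 0 0 0 0"

```text
time: 4.7
tool_pos: [0.6312, 0.0298, 0.0834]
ee_rot: [-3.14, -0.0, 3.026]
wrist_force: [-0.3, -4.1, -0.3]
width: 0.0293
finger_force: 30.0
```

drive_tool --pt "0.15 0 0 0 0 0" --pt "0.25 0 0 0 0 0" --pt "0.35 0 0 0 0 0" --pt "0.4 0 0 0 0 0" --pt "0.4 0 0 0 0 0" --pt "0.4 0 0 0 0 0" --pt "0.4 0 0 0 0 0" --pt "0.4 0 0 0 0 0" --pt "0.4 0 0 0 0 0" --pt "0.4 0 0 0 0 0" --pt "0.4 0 0 0 0 0" --pt "0.3 0 0 0 0 0" --pt "0.2 0 0 0 0 0" --pt "0.1 0 0 0 0 0" --pt "0.1 0 0 0 0 0" --pt "0.05 0 0 0 0 0" --pt "0 0 0 0 0 0"

```text
time: 6.82
tool_pos: [0.4443, 0.0514, 0.0833]
ee_rot: [-3.14, 0.0, 3.027]
wrist_force: [0.6, -5.6, -0.9]
width: 0.0291
finger_force: 30.0
```

drive_tool --pt "0.05 0 0 0 0 0" --pt "0.05 0 0 0 0 0" --pt "0.05 0 0 0 0 0" --pt "0 0 0 0 0 0"

```text
time: 7.32
tool_pos: [0.4425, 0.0516, 0.0834]
ee_rot: [-3.14, 0.01, 3.026]
wrist_force: [12.1, -5.5, -10.3]
width: 0.0289
finger_force: 30.0
```

drive_tool --pt "-0.06 0 0 0 0 0" --pt "0 0 0 0 0 0"

```text
time: 7.58
tool_pos: [0.4425, 0.0516, 0.0834]
ee_rot: [-3.14, 0.004, 3.027]
wrist_force: [4.8, -5.6, -4.4]
width: 0.0294
finger_force: 30.0
```

drive_tool --pt "0 0 0 0 0 0" --pt "0 0 0 0 0 0" --pt "0 0 0 0 0 0" --pt "0 0 0 0 0 0" --pt "0 0 -0.3 0 0 0" --pt "0 0 -0.7 0 0 0" --pt "0 0 -0.9 0 0 0" --pt "0 0 -0.9 0 0 0" --pt "0 0 -0.9 0 0 0" --pt "0 0 -0.4 0 0 0" --pt "0.8 0 0 0 0 0" --pt "1 0 0 0 0 0" --pt "1 0 0 0 0 0" --pt "0 0 0 0 0 0" --gripper 0

```text
time: 9.32
tool_pos: [0.3282, 0.0657, 0.2477]
ee_rot: [3.141, 0.001, 3.028]
wrist_force: [0.2, 0.3, 0.1]
width: 0.094
finger_force: 0.0
```

```bash
python3 - <<'E'
from h import *
for n in('scene','top'):
    s=snap(n); np.savez(f'{n}1.npz',**s)
    u,v=map(int,proj(s,(.574,.04,.11))); c=s['image'][v-65:v+65,u-85:u+85]; print(n,u-85,v-65)
    cv2.imwrite(f'pics/{n}1.png',cv2.resize(c,None,fx=4.5,fy=4.5,interpolation=cv2.INTER_CUBIC))
print(get_obs()['tool_pos'],get_obs()['joint_positions'])
E
```

```text
scene 166 122
top 154 115
[0.32981263 0.06538874 0.24734898] [ 2.65476659e-02 -4.06634714e-01  1.71384777e+00  3.24012410e-05
  1.83367753e+00 -1.42963429e+00]
```

View pics/scene1.png

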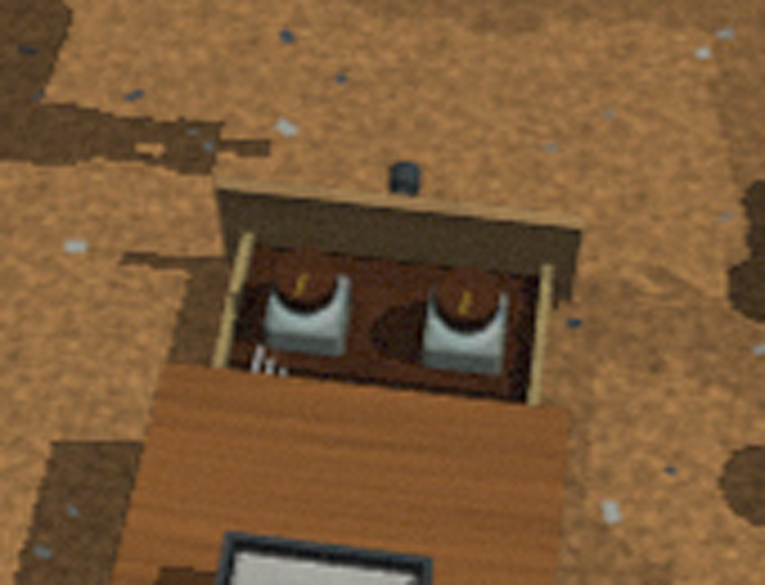

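View pics/top1.png

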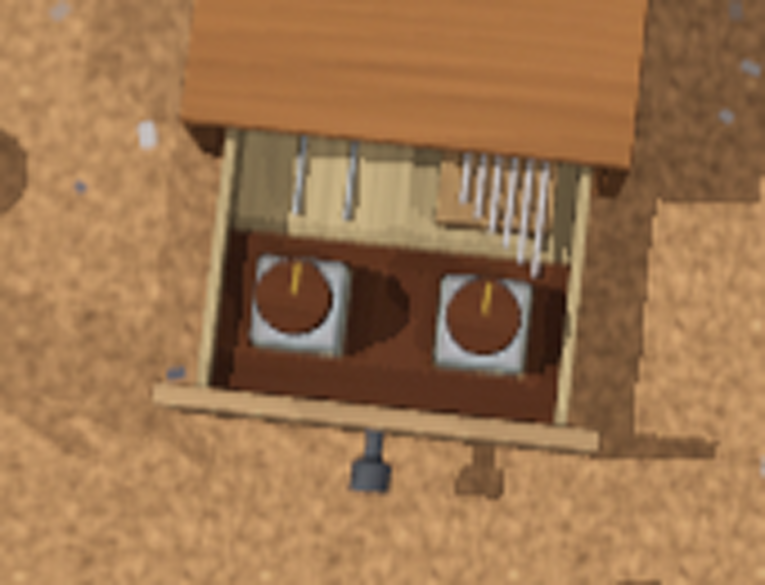

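The drawer is out. The left cap is centred at about (294,296) in the top crop and (467,291) in the scene crop. Its brass line points to the back of the cabinet, and both jars are seated.

```bash
python3 - <<'E'
from h import *
T=dict(np.load('top1.npz'));S=dict(np.load('scene1.npz'))
# refine the cap centre in the top view: dark wood disc bounded by bright jar
c=(154+294/4.5,115+296/4.5); sc=(166+467/4.5,122+291/4.5)
print('tri',tri(S,sc,T,c)); print('depth',depth(T,*c),depth(S,*sc)); print('plane .121',plane(T,*c,.121),plane(S,*sc,.121))
for n,s,(u,v) in(('T',T,c),('S',S,sc)):
    vv,uu=np.mgrid[int(v)-14:int(v)+15,int(u)-14:int(u)+15]; W=np.array([depth(s,a,b) for a,b in zip(uu.ravel(),vv.ravel())])
    m=(W[:,2]>.112)&(W[:,2]<.13); (x,y),r=cv2.minEnclosingCircle(W[m,:2].astype(np.float32)); print(n,m.sum(),np.median(W[m],0),x,y,r)
# drawer front top edge
print('front top mid', plane(T,154+376/4.5,115+416/4.5,.128))
E
```

```text
tri (array([0.57225011, 0.10837048, 0.11456921]), np.float64(0.0041677547354181865))
depth [0.57203331 0.10604062 0.11739551] [0.5740615  0.11031629 0.11759637]
plane .121 [0.57164257 0.10573297 0.121     ] [0.57634377 0.1101632  0.121     ]
T 226 [0.57410013 0.10690056 0.12245017] 0.573530375957489 0.10853846371173859 0.028445735573768616
S 174 [0.57417003 0.11099799 0.11896598] 0.550861120223999 0.12515735626220703 0.05753729119896889
front top mid [0.48312201 0.04592243 0.128     ]
```

drive_tool --pt "-0.4 0.12 0 0 0 0" --pt "-0.8 0.24 0 0 0 0" --pt "-0.8 0.24 0 0 0 0" --pt "-0.8 0.24 0 0 0 0" --pt "-0.8 0.24 0 0 0 0" --pt "-0.8 0.24 0 0 0 0" --pt "-0.8 0.24 0 0 0 0" --pt "-0.74 0.2 0 0 0 0.72" --pt "0 0 0.1 0 0 1" --pt "0 0 0.1 0 0 1" --pt "0 0 0.1 0 0 1" --pt "0 0 0.1 0 0 1" --pt "0 0 0.1 0 0 1" --pt "0 0 0.1 0 0 1" --pt "0 0 0.1 0 0 1" --pt "0 0 0.1 0 0 1" --pt "0 0 0.1 0 0 1" --pt "0 0 0.1 0 0 1" --pt "0 0 0.1 0 0 1" --pt "0 0 0.1 0 0 1"

```text
time: 11.92
tool_pos: [0.5747, 0.1078, 0.1976]
ee_rot: [-3.139, -0.0, 1.751]
wrist_force: [0.5, -0.2, 0.4]
width: 0.0941
finger_force: 0.0
```

drive_tool --pt "0 0 0 0 0 0"

```text
time: 12.05
tool_pos: [0.5742, 0.1079, 0.1976]
ee_rot: [-3.139, -0.0, 1.756]
wrist_force: [-0.5, 0.6, 0.1]
width: 0.0939
finger_force: 0.0
```

drive_tool --pt "0 0 0.4 0 0 0" --pt "0 0 0.5 0 0 0" --pt "0 0 0.5 0 0 0" --pt "0 0 0.3 0 0 0" --pt "0 0 0.25 0 0 0" --pt "0 0 0.25 0 0 0" --pt "0 0 0.25 0 0 0" --pt "0 0 0.22 0 0 0" --pt "0 0 0 0 0 0"

```text
time: 13.18
tool_pos: [0.5733, 0.1081, 0.0917]
ee_rot: [-3.14, -0.0, 1.755]
wrist_force: [-0.2, 0.8, 1.0]
width: 0.0939
finger_force: 0.0
```

drive_tool --pt "0 0 0 0 0 0" --pt "0 0 0 0 0 0" --pt "0 0 0 0 0 0" --pt "0 0 0 0 0 0" --pt "0 0 0 0 0 0" --pt "0 0 0 0 0 0" --gripper 1

```text
time: 13.92
tool_pos: [0.5739, 0.1081, 0.0929]
ee_rot: [3.141, -0.0, 1.755]
wrist_force: [-0.7, -0.3, 0.7]
width: 0.0551
finger_force: 30.0
```

drive_tool --pt "0 0 0 0 0 -0.5" --pt "0 0 0 0 0 -0.5" --pt "0 0 0 0 0 -0.5" --pt "0 0 0 0 0 -0.5" --pt "0 0 0 0 0 -0.5" --pt "0 0 0 0 0 -0.5" --pt "0 0 0 0 0 -0.5" --pt "0 0 0 0 0 -0.5"

```text
time: 14.92
tool_pos: [0.5736, 0.1082, 0.0929]
ee_rot: [-3.141, -0.0, 2.156]
wrist_force: [-1.1, -0.4, 1.5]
width: 0.0555
finger_force: 30.0
```

```bash
python3 - <<'E'
from h import *
o=get_obs(); print(o['tool_pos'],o['ee_rot'],o['wrist_force'],o['wrist_torque'],o['joint_torque'][5],o['joint_positions'][5])
s=[]
for n in('scene','top'):
    a=snap(n); u,v=map(int,proj(a,(.574,.108,.121))); s.append(cv2.resize(a['image'][v-25:v+25,u-25:u+25],(400,400),interpolation=cv2.INTER_CUBIC))
cv2.imwrite('pics/t1.png',np.hstack(s))
E
```

```text
[0.57357406 0.10821777 0.09288327] [-3.14138532e+00 -4.84552906e-04  2.15639393e+00] [-1.14780809 -0.40279137  1.47181003] [-0.03143069  0.21202563 -0.06515343] 0.29111864045262337 -0.49646745160143774
```

View pics/t1.png

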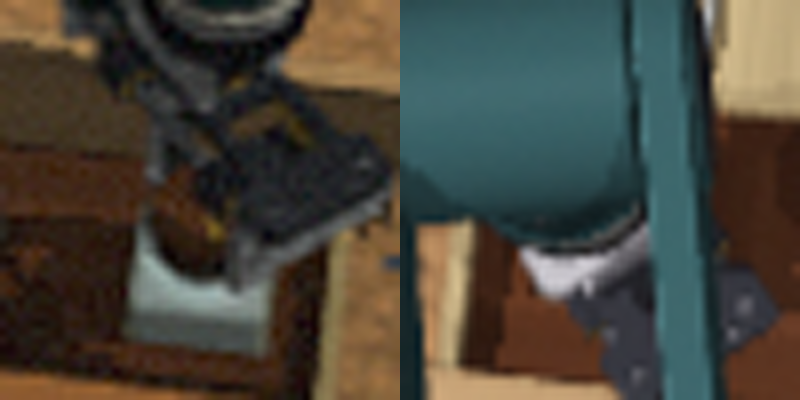

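The brass line, at about (213,225) in the left crop, has swung to the right beside the finger. The torque about the vertical is only 0.07 N m, so the cap seems to be turning. I'll go on and check.

drive_tool --pt "0 0 0 0 0 -0.6" --pt "0 0 0 0 0 -0.6" --pt "0 0 0 0 0 -0.6" --pt "0 0 0 0 0 -0.6" --pt "0 0 0 0 0 -0.6"

```text
time: 15.65
tool_pos: [0.5734, 0.108, 0.0929]
ee_rot: [-3.141, -0.0, 2.456]
wrist_force: [-1.4, -1.5, 1.2]
width: 0.0557
finger_force: 30.0
```

```bash
python3 - <<'E'
from h import *
o=get_obs(); print(o['tool_pos'],o['ee_rot'],o['wrist_force'],o['wrist_torque'],o['joint_torque'][5],o['joint_positions'][5])
a=snap('scene'); u,v=map(int,proj(a,(.574,.108,.121))); c=a['image'][v-25:v+25,u-25:u+25]; np.save('t2.npy',a['image'])
hs=cv2.cvtColor(c,cv2.COLOR_BGR2HSV); m=(hs[...,0]>14)&(hs[...,0]<32)&(hs[...,1]>130)&(hs[...,2]>90); m[:15]=0;m[36:]=0;m[:,:12]=0;m[:,38:]=0
print([(x-25+u,y-25+v,*plane(a,x-25+u,y-25+v,.121)[:2].round(3)) for y,x in np.argwhere(m)])
cv2.imwrite('pics/t2.png',cv2.resize(c,(500,500),interpolation=cv2.INTER_CUBIC))
E
```

```text
[0.57344347 0.10796043 0.09289809] [-3.14097426e+00 -4.46542684e-04  2.45557023e+00] [-1.44841381 -1.54220559  1.22610691] [-0.12958209  0.3288989  -0.04471916] 0.3340754471719265 -0.795745488257147
[(np.int64(270), np.int64(187), np.float64(0.578), np.float64(0.111)), (np.int64(271), np.int64(188), np.float64(0.582), np.float64(0.115))]
```

View pics/t2.png

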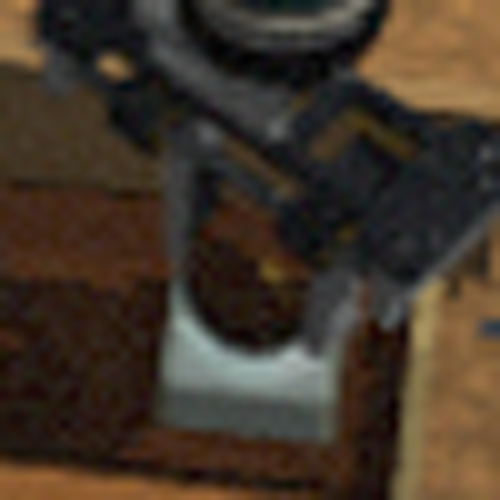

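The brass line now points about 41° to the left of x, from pixel (270,187) to (271,188). It started near -6°, so the cap is turning with the gripper. I'll turn it to about 68° in all, then lift gently.

drive_tool --pt "0 0 0 0 0 -0.6" --pt "0 0 0 0 0 -0.6" --pt "0 0 0 0 0 -0.6" --pt "0 0 0 0 0 -0.6" --pt "0 0 0 0 0 -0.5" --pt "0 0 0 0 0 0"

```text
time: 16.45
tool_pos: [0.5734, 0.1077, 0.0929]
ee_rot: [-3.141, -0.001, 2.743]
wrist_force: [-3.3, -2.5, 3.6]
width: 0.0553
finger_force: 30.0
```

drive_tool --pt "0 0 -0.05 0 0 0" --pt "0 0 -0.05 0 0 0" --pt "0 0 -0.1 0 0 0" --pt "0 0 -0.1 0 0 0" --pt "0 0 0 0 0 0"

```text
time: 17.08
tool_pos: [0.5749, 0.1085, 0.1059]
ee_rot: [3.14, 0.003, 2.745]
wrist_force: [1.0, -0.9, -0.3]
width: 0.0556
finger_force: 30.0
```

drive_tool --pt "0 0 -0.1 0 0 0" --pt "0 0 -0.2 0 0 0" --pt "0 0 -0.3 0 0 0" --pt "0 0 -0.4 0 0 0" --pt "0 0 -0.4 0 0 0" --pt "0 0 -0.4 0 0 0" --pt "0 0 -0.3 0 0 0" --pt "0 0 -0.1 0 0 0" --pt "0 0 0 0 0 0" --pt "0 0 0 0 0 0" --pt "0 0 0 0 0 0"

```text
time: 18.45
tool_pos: [0.5734, 0.1081, 0.1919]
ee_rot: [-3.141, -0.001, 2.745]
wrist_force: [-0.3, -0.3, -0.7]
width: 0.0559
finger_force: 30.0
```

```bash
python3 - <<'E'
from h import *
o=get_obs(); print(o['tool_pos'],o['wrist_force'],o['width'],o['time'])
s=[]
for n in('scene','top'):
    a=snap(n); u,v=map(int,proj(a,(.574,.04,.11))); s.append(cv2.resize(a['image'][v-65:v+65,u-65:u+65],(400,400),interpolation=cv2.INTER_CUBIC))
    if n=='top': print('front top mid',plane(a,154+376/4.5,115+416/4.5,.128))
cv2.imwrite('pics/end.png',np.hstack(s))
E
```

```text
[0.57343991 0.10807416 0.19185038] [-0.32479889 -0.29304738 -0.73333015] 0.05588905105598795 18.45
front top mid [0.48312201 0.04592243 0.128     ]
```

View pics/end.png

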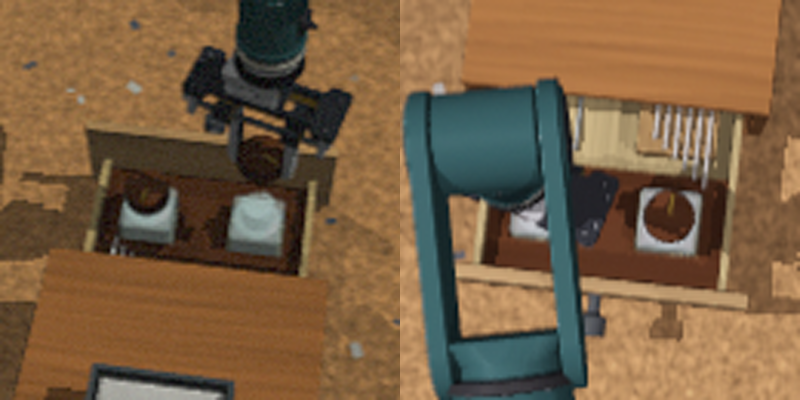

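The cap at (262,157), left crop, is held above the open left jar at (256,222). Both jars are seated and the right one is still closed. I'll check that the drawer has not crept in.

```bash
python3 - <<'E'
from h import *
for n in('top','scene'):
    b=np.load(f'{n}1.npz'); a=snap(n)
    # patches: right-hand drawer corner/right jar, and the fixed cabinet as a control
    for nm,P,w in(('right jar',(.558,-.032,.1),14),('front right',(.465,-.09,.128),10),('knob',(.443,.052,.1),9),('control',(.70,-.12,.145),10)):
        u,v=map(int,proj(a,P)); g=[cv2.cvtColor(x['image'],cv2.COLOR_BGR2GRAY)[v-w:v+w,u-w:u+w].astype(np.float32) for x in(b,a)]
        print(n,nm,cv2.phaseCorrelate(*g), 'px/m',np.linalg.norm(np.subtract(proj(a,np.add(P,(.01,0,0))),proj(a,P)))*100)
E
```

```text
top right jar ((-0.07278599889155757, -0.1544288612045417), 0.877883947690328) px/m 298.8828852310749
top front right ((0.1337217466112044, -0.1153426251825298), 0.9332634752988815) px/m 308.3731624745123
top knob ((0.21996352370977235, -0.6253866134198116), 0.629130924925392) px/m 302.7785622090265
top control ((0.05565847727075024, 0.034062030511831765), 0.99454665184021) px/m 302.05882138778264
scene right jar ((0.09691257449422075, -0.14914301335082314), 0.9401807716157702) px/m 214.33781218504473
scene front right ((-0.2369667235962183, 0.542685642997295), 0.6023868286609649) px/m 201.86493114869552
scene knob ((-1.0787793108030392, 1.7878683794590087), 0.42397898877108536) px/m 197.1430063239664
scene control ((-0.8502331059703199, -0.2732652114259633), 0.5967082691192627) px/m 243.69388903803153
```

```bash
python3 - <<'E'
from h import *
xh=np.array([.9934,-.1148,0]); yh=np.array([.1148,.9934,0]); O=np.array([.681,.0245,0])
Q={n:(np.load(f'{n}1.npz'),snap(n)) for n in('top','scene')}
def strip(s,x0,x1,y,z):
    xs=np.arange(x0,x1,.0005); p=np.array([[proj(s,O+xh*x+yh*yy+np.array([0,0,z])) for x in xs] for yy in y],np.float32)
    return xs,cv2.remap(s['image'],p[...,0],p[...,1],cv2.INTER_CUBIC).astype(float).mean(0)
def sh(f,g,xs):
    f,g=[(a-a.mean(0)) for a in(f,g)]; best=[]
    for k in range(-16,17):
        A=f[20:-20];B=g[20+k:len(g)-20+k]; best.append((A*B).sum()/np.sqrt((A*A).sum()*(B*B).sum()))
    k=int(np.argmax(best)); return (k-16)*.5,max(best)
for nm,x0,x1,y,z in(('front edge R1',-.24,-.17,np.arange(-.155,-.11,.004),.128),('front edge R2',-.24,-.17,np.arange(-.10,-.05,.004),.128),('front edge R3',-.24,-.17,np.arange(-.06,-.03,.004),.128),('right jar',-.17,-.06,np.arange(-.09,-.05,.004),.1),('cutlery',-.08,-.03,np.arange(-.1,-.03,.002),.03),('control cab edge',-.04,.04,np.arange(-.15,-.03,.004),.145)):
  for n in Q:
    b,a=Q[n]; xs,f=strip(b,x0,x1,y,z); _,g=strip(a,x0,x1,y,z); print(nm,n,'shift mm into cabinet, corr',sh(f,g,xs))
E
```

```text
front edge R1 top shift mm into cabinet, corr (0.5, np.float64(0.9981453672050964))
front edge R1 scene shift mm into cabinet, corr (-0.5, np.float64(0.9656216508659384))
front edge R2 top shift mm into cabinet, corr (0.5, np.float64(0.9983359967785191))
front edge R2 scene shift mm into cabinet, corr (0.5, np.float64(0.9983208416060266))
front edge R3 top shift mm into cabinet, corr (0.5, np.float64(0.9989884845707229))
front edge R3 scene shift mm into cabinet, corr (0.5, np.float64(0.9990706626546889))
right jar top shift mm into cabinet, corr (0.5, np.float64(0.965706157564575))
right jar scene shift mm into cabinet, corr (0.0, np.float64(0.9812796031902136))
cutlery top shift mm into cabinet, corr (1.0, np.float64(0.9918285507080324))
cutlery scene shift mm into cabinet, corr (-0.5, np.float64(0.9937843641239893))
control cab edge top shift mm into cabinet, corr (0.0, np.float64(0.9999601309472658))
control cab edge scene shift mm into cabinet, corr (-0.5, np.float64(0.9719035716346281))
```

The drawer shift is about 0.5 mm at most, so it is still at its stop. The cap is held still, so I'll hand in.

```bash
python3 -c "
from bench import close_job
print(close_job())"
```

```text
the job is handed in; nothing more can be done
None
```

The job is handed in: the drawer is out to within about 0.5 mm of its stop, and the left jar's cap turned loose anticlockwise on the first try. The gripper holds it still about 10 cm above where it sat, both jars stand seated, and the right one is still closed.

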